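# Index the tipping tray round to the basin and tip out the pipe offcuts

## Task

On the bench stands a tipping tray on an index stage, with two pipe offcuts in it. Pull the spring plunger's knob, turn the stage to the next hole on the side of the round basin and let the plunger drop fully home there. Then press down the tray's rim near its open front end so that both offcuts roll into the basin, let the tray swing back, and leave the oil can and tape roll where they are.

Things in the scene. Friction and masses are not known exactly. Their poses are not given: they have to be found in the camera images.
- stand: Fixed grey stand of the index stage, base disc 152 mm across, with a bevelled steel index plate. Origin: on the bench, on the stage's vertical turning axis. x points along the tray's forward direction when the stage is at 0 (the middle hole), z up. The index plate has three holes 40 degrees (0.698 rad) apart, for stage angles -0.698, 0 and +0.698.
- stage (a joint): Stage angle in rad about the vertical axis, counter-clockwise from above positive; it carries tray and plunger. Starts at 0, locked in the middle hole; turns freely with a little friction (0.05 N m) to stops at -0.80 and +0.80 when the plunger is pulled. About 1 degree of play when locked.
- plunger (a joint): How far the plunger is pulled out along its own axis, in m: 0 = fully home in a hole, 0.010 or more = pin clear of the plate, 0.018 = end stop. Between holes a released pin rests on the plate at 0.010 and slides on it until it finds a hole. The return spring takes about 5 N at 0 and 11 N at 0.018.
- knob (a point): Centre of the plunger's black knob, 34 mm diameter, 40 mm long, 108 mm from the turning axis on the tray's right side, 114 mm above the bench. Its z axis, the way to pull, leans 40 degrees from vertical, outward from the turning axis; its x axis is level. The tray flange hangs over it (edge 96 mm out, about 60 mm above): come in along z, closing along x. 27 mm of thin stem is free below the knob.
- tray (a joint): Tipping angle of the tray in rad: 0 = at rest on its stop, mouth 6 degrees (0.105 rad) up; grows as the mouth goes down; stop at 0.62 (mouth 29.5 degrees down). It falls back to 0 by itself when let go. Pressing takes about 4 to 7 N on the flange near the mouth. The floor is level at 0.105; tip well past that for the offcuts to roll out.
- tray_hinge (a point): Point on the tray's horizontal tipping axis, in its middle, below the tray floor: 30 mm ahead of the turning axis, 142 mm above the bench. Tray frame: x along the tray to its open mouth, y along the tipping axis (to the left), z up from the tray floor; tipping turns it about +y.
- tray_mouth (a point): Middle of the front edge of the tray floor at the open mouth, 90 mm ahead of the hinge. The aluminium tray is a channel 200 mm long, 130 mm wide inside, 40 mm deep, closed at the rear, open at the front, with flat rim flanges on both sides.
- flange_left (a point): Point on the top of the left rim flange, 20 mm behind the mouth: 70 mm ahead of the hinge, 83 mm left of centre and 40 mm up, in the tray frame. The flange is 31 mm wide (65 to 96 mm from centre), 4 mm thick: a good place to press.
- flange_right (a point): Same point on the right rim flange.
- pipe1_center (a point): Centre of the rear steel pipe offcut, 34 mm diameter, 120 mm long along its y axis, lying across the tray; it rolls.
- pipe2_center (a point): Centre of the front pipe offcut, the same size, lying beside the other.
- basin_floor (a point): Centre of the inner floor of the fixed round steel basin, 200 mm across, 75 mm high, walls 3 mm, floor 4 mm above the bench. It stands 205 mm from the turning axis, at either the +0.698 or the -0.698 stage direction.
- crate_floor (a point): Centre of the inner floor of the fixed square wooden crate, 170 mm wide, 75 mm high, which stands at the other direction. Not to be used.
- oil_can_mid (a point): Middle of the bystander oil can, 100 mm diameter, 140 mm tall, standing.
- tape_mid (a point): Middle of the bystander tape roll, 100 mm diameter, 45 mm high, lying flat.
Not all that is in view belongs to the job. Leave any red or white look-alike of the part that bears pipe2_center alone.

How it is judged (in metres and radians):
On the way, in this order (a step that is already met when the one before it is completed fails the run):
1. the plunger is pulled clear of the middle hole (value of joint plunger above 0.0095 m), for 0.05 s.
2. the stage is locked in the hole where the tray faces the round basin, plunger fully home, offcuts still in the tray (horizontal distance between tray_mouth and basin_floor below 0.095 m and value of joint plunger below 0.003 m and height (world z) of each of pipe1_center, pipe2_center above 0.12 m), for 0.2 s.
3. the tray is tipped, mouth down (value of joint tray above 0.13 rad), for 0.05 s.
At the end, for the whole second after the job is handed in: Stage locked at the basin (tray mouth within 95 mm of the basin's centre in plan, plunger within 3 mm of home), tray swung back to within 0.06 rad of rest, both offcuts at rest in the basin (centres within 90 mm of its centre in plan and lower than 75 mm) (horizontal distance between tray_mouth and basin_floor below 0.095 m and value of joint plunger below 0.003 m and value of joint tray below 0.06 rad and horizontal distance between each of pipe1_center, pipe2_center and basin_floor below 0.09 m and height (world z) of each of pipe1_center, pipe2_center below 0.075 m and linear speed of each of pipe1, pipe2 below 0.03 m/s); the robot touches nothing.
It fails at once if the oil can is pushed more than 30 mm (distance of oil_can_mid from where it was at the start of the episode above 0.03 m).
It fails at once if the tape roll is pushed more than 30 mm (distance of tape_mid from where it was at the start of the episode above 0.03 m).
It also fails if it takes over 58 s, if anything falls off the work surface, if the arm or the gripper's body presses on something with over 40 N, if the wrist force passes 120 N, or if a joint passes its speed limit or range.

## Robot

A 7-joint arm with a two-finger parallel gripper is mounted at the origin on the work surface. World frame = base frame: x ahead of the robot, y to its left, z up, the work surface at z = 0. Lengths are in m, angles in degrees, forces in N, time in s.
With the tool pointing down it reaches from about 0.425 to 0.875 m from the base axis. Payload 8.4 kg.
Tool frame: the origin (TCP) lies at the very end of the fingers, on their centre line; the grasp point (between the pads) lies 19 mm behind it; z points along the fingers, y is the line along which they close (so a half turn about z gives the same grasp; the last joint's range is limited). The gripper opens to 85 mm and grips with 20 to 120 N. Pads are 22 mm wide; open, the fingers measure 114 mm over their backs; the gripper's body (76 mm by 85 mm) begins 54 mm behind the grasp point. The pads swing forward as they close: fully open they stand 13 mm farther back than shut.
Start: joints at [65.707, 19.091, 2.286, 83.961, -0.768, 76.965, -3.352], TCP at [0.207, -0.616, 0.202] pointing down, gripper open.
Joint ranges: [-147.57, 147.57], [-21.85, 119.76], [-74.77, 79.35], [14.55, 137.4], [-85.83, 265.84], [4.83, 119.75], [-152.11, 152.11]. Speed limits (degrees/s): [127.2, 127.2, 159.86, 159.86, 180, 180, 180].

## Interface

Orientations are given as [roll, pitch, yaw] about the fixed x, y, z axes, in that order (R = Rz(yaw) Ry(pitch) Rx(roll)).
In Python, from bench import robot, cams gives the robot as it stands.
- The arm moves only by the tool jog_arm, never from a script. Its argument "series" is a list of rows, each an object with "claw": the opening, from -1 (shut) to 1 (fully open), so that 0 is half open; "linear": the shift along the world's x, y, z in m, a list of three; "twist": the turn about the world's z in rad. In form: [{"claw": claw, "linear": [dx, dy, dz], "twist": twist}, ...]. A call has 1 to 12 rows; each row is the pose to reach, as a shift and turn from the pose commanded when the call began; what a row does not reach only later rows make up. A row lasts 1/12 s, in which the tool goes at most 41.7 mm and 7.16 degrees, less where a joint would pass 70% of its speed; a pose out of reach is approached as far as the arm can. A call with a gripper value outside its range is refused whole. The fingers move at their own pace and stop on an object; "newtons" is the grip in N (left out, the last holds). Time passes only in rows, so rows that repeat a pose let the fingers close. It gives the time, the measured TCP pose, the force, the opening and the grip force at its end, in the units of the state.
- robot.get_state(): the state, without advancing time (a new reading comes with each control period).
- cams.snapshot(name): name is "scene" or "top" or "wrist"; returns (picture, depth): 400x640x3 uint8, blue, green, red; 400x640 float32, m along the optical axis (not along the pixel's ray), 0 where there is no reading.
- cams.camera_params(name): a dict with "fx", "fy", "cx", "cy" (pixels), "eye" and "rotation" of the camera in the world. Camera axes: x right, y down, z forward; pixel columns grow to the right and rows downward; lengths in m; the calibration is good to about 2 mm. The wrist camera is an equidistant fisheye: a pixel r from the principal point sees the ray r / f radians off the axis. A picture is of the moment at which its call begins: read the wrist's pose just before it. camera_params takes no time and is no camera call; for the wrist camera it gives the pose at the moment of the call.
- robot.hand_in(): hands the job in; it is judged then, once.
The state is a dict: "time": time; "qpos": joint angles; "qvel": joint speeds; "joint_torque": joint torques, N m; "eef_pos": TCP position; "tool_rot": TCP orientation; "ft_force": force on the tool from outside, world axes, zero at the start; "ft_torque": the same for the moment, N m; "gripper_width": opening from 0.0 (shut) to 1.0 (fully open); "finger_force": force on a finger pad.
Only numpy, scipy, OpenCV 4.12 (cv2) and the standard library are available. Lean on these libraries where they do the work, as an engineer would, in place of code of your own. Each camera call takes 0.05 s, during which the arm holds its last target. There are 200 camera calls.

## Working session

There is one attempt and no reset: what is moved stays moved. The work goes in short steps, Python scripts to look and compute and a tool call to move; the robot and the scene stay as the last step left them, time stands still between calls to the robot, and variables do not carry over. Pictures are saved under pics/ and viewed, at most 10 in all, crops included, and the job is handed in when it is done.

Besides the shell and the picture viewer there is one more tool, called as name([rows], argument=value, ...), one row to a line, values as JSON. jog_arm: Moves the arm, as the interface text tells. Its arguments: {"type":"object","properties":{"series":{"type":"array","items":{"type":"object","properties":{"claw":{"type":"number"},"linear":{"type":"array","items":{"type":"number"}},"twist":{"type":"number"}}}},"newtons":{"type":"number"}},"required":["series"]}

```bash
mkdir -p pics; ls
cat > h.py <<'E'
import numpy as np, cv2
from bench import robot, cams
from scipy.spatial.transform import Rotation as R
def shot(n):
    p=cams.camera_params(n); im,d=cams.snapshot(n); return im,d,p
def world(p,d,u,v):
    z=d[v,u]; c=np.array([(u-p['cx'])/p['fx']*z,(v-p['cy'])/p['fy']*z,z])
    return np.array(p['rotation'])@c+np.array(p['eye'])
def cloud(p,d):
    v,u=np.mgrid[:d.shape[0],:d.shape[1]]
    c=np.stack([(u-p['cx'])/p['fx']*d,(v-p['cy'])/p['fy']*d,d],-1)
    return c@np.array(p['rotation']).T+np.array(p['eye'])
E
python3 - <<'E'
from h import *
for n in('scene','top'):
    im,d,p=shot(n); cv2.imwrite(f'pics/{n}0.png',im); np.savez(f'{n}0.npz',d=d,im=im,**p); print(n,p)
print(robot.get_state())
E
```

```text
pics
scene {'fx': 477.9764912710974, 'fy': 477.9764912710974, 'cx': 327.32503629670197, 'cy': 201.47495583390855, 'eye': array([ 1.41155717, -0.18811781,  1.18272937]), 'rotation': array([-1.38972569e+02,  4.07777076e-02,  7.54027514e+01])}
top {'fx': 453.3726504094884, 'fy': 453.3726504094884, 'cx': 317.17720115069653, 'cy': 193.3559324051899, 'eye': array([0.44496164, 0.01339121, 1.386227  ]), 'rotation': array([-176.67268858,    0.45692487,  -91.1470654 ])}
{'time': 0.1, 'qpos': array([65.70809108, 19.12542885,  2.28518188, 84.00812793, -0.76681771,
       76.96563877, -3.35169568]), 'qvel': array([-0.09763045, -0.03946647,  0.07702539, -0.10922127, -0.03561438,
        0.05078905, -0.01521034]), 'joint_torque': array([ 4.29737251e-03, -6.60019970e+01,  1.37026247e+00, -4.06468642e+01,
        1.69778557e-02,  9.01963154e-03,  2.83291308e-05]), 'eef_pos': array([ 0.20722033, -0.61558494,  0.20091788]), 'tool_rot': array([-1.79916295e+02,  6.63340101e-03,  1.86069971e+01]), 'ft_force': array([-0.5609542 ,  0.41624219,  0.11355354]), 'ft_torque': array([ 0.02176136, -0.00226882, -0.02768359]), 'finger_force': 0.0, 'gripper_width': 1.0007210586807125}
```

View images.

```bash
sed -i "s/^def shot.*/def RM(p): return R.from_euler('xyz',p['rotation'],degrees=True).as_matrix()\n&/; s/np.array(p\['rotation'\])/RM(p)/" h.py; sed -n 1,20p h.py
```

```text
import numpy as np, cv2
from bench import robot, cams
from scipy.spatial.transform import Rotation as R
def RM(p): return R.from_euler('xyz',p['rotation'],degrees=True).as_matrix()
def shot(n):
    p=cams.camera_params(n); im,d=cams.snapshot(n); return im,d,p
def world(p,d,u,v):
    z=d[v,u]; c=np.array([(u-p['cx'])/p['fx']*z,(v-p['cy'])/p['fy']*z,z])
    return RM(p)@c+np.array(p['eye'])
def cloud(p,d):
    v,u=np.mgrid[:d.shape[0],:d.shape[1]]
    c=np.stack([(u-p['cx'])/p['fx']*d,(v-p['cy'])/p['fy']*d,d],-1)
    return c@RM(p).T+np.array(p['eye'])
```

View pics/scene0.png

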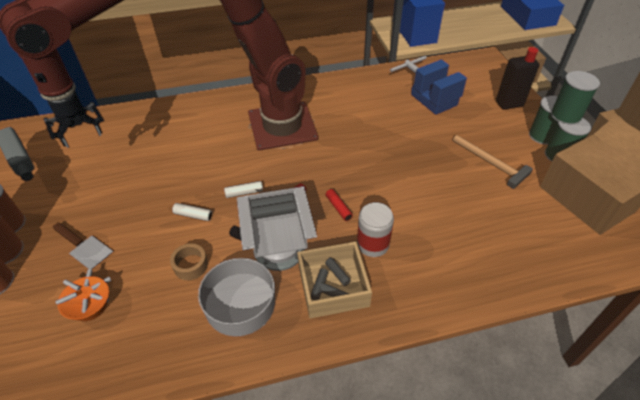

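View pics/top0.png

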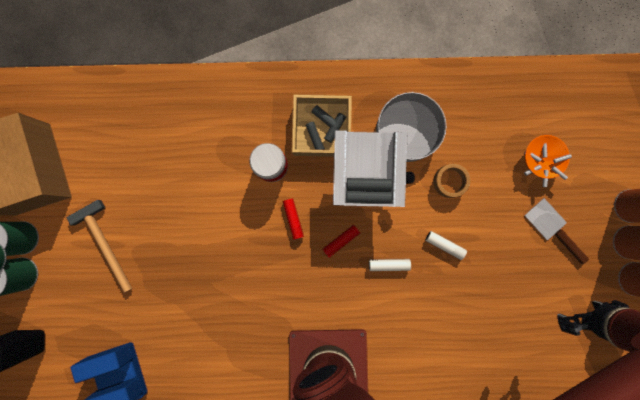

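The top view shows the tray (mouth up at rows 130–205, cols 335–407) with two dark pipes in it at (370,190), the knob at (410,178), the basin at (412,126), the crate at (322,124), the oil can at (268,162) and the tape at (452,180). The look-alikes are red at (293,218) and (341,240) and white at (390,266) and (446,246); the dark offcuts in the crate are not part of the job either. The basin is on the tray's right (−y), so the stage has to go to −0.698.

Run:
```python
from h import *
for n in('top','scene'):
    z=np.load(n+'0.npz'); p={k:z[k] for k in z}; d=z['d']; C=cloud(p,d); np.save(n+'C.npy',C)
    print(n)
    pts={'top':[(344,150),(344,195),(399,140),(399,195),(410,178),(412,126),(370,184),(370,196),(452,166),(268,162)],'scene':[(236,233),(250,235),(305,225),(188,250)]}[n]
    for u,v in pts: print((u,v),world(p,d,u,v).round(4))
    P=C.reshape(-1,3)
    # basin rim
    m=(abs(P[:,2]-.075)<.006)&(P[:,0]>.55)&(P[:,1]<-.13)&(P[:,1]>-.45)
    q=P[m]; 
    if len(q):
        b=q[:,:2]; (c,r)=cv2.minEnclosingCircle(b.astype(np.float32)); print('basin',c,r,len(q))
    im=z['im']
    box={'top':(320,110,470,215),'scene':(160,170,340,300)}[n]
    a,b,c,e=box; cv2.imwrite(f'pics/{n}c.png',cv2.resize(im[b:e,a:c],None,fx=5 if n=='top' else 4.4,fy=5 if n=='top' else 4.4,interpolation=cv2.INTER_CUBIC))
```

```text
top
(344, 150) [ 0.6293 -0.0523  0.1851]
(344, 195) [ 0.5099 -0.0502  0.1715]
(399, 140) [ 0.6529 -0.1994  0.1861]
(399, 195) [ 0.507  -0.198   0.1682]
(410, 178) [ 0.5553 -0.2359  0.1334]
(412, 126) [ 7.279e-01 -2.739e-01 -6.000e-04]
(370, 184) [ 0.538  -0.1206  0.1714]
(370, 196) [ 0.5058 -0.1199  0.1704]
(452, 166) [ 0.5967 -0.3803  0.0408]
(268, 162) [0.6081 0.1569 0.134 ]
basin (0.7150561809539795, -0.2587364912033081) 0.10000666975975037 198
scene
(236, 233) [ 0.5739 -0.231   0.1313]
(250, 235) [ 0.6353 -0.1943  0.1886]
(305, 225) [ 0.6343 -0.0478  0.1823]
(188, 250) [ 0.5178 -0.3803  0.027 ]
basin (0.7153937816619873, -0.2571524381637573) 0.10229601711034775 358
```

View pics/topc.png

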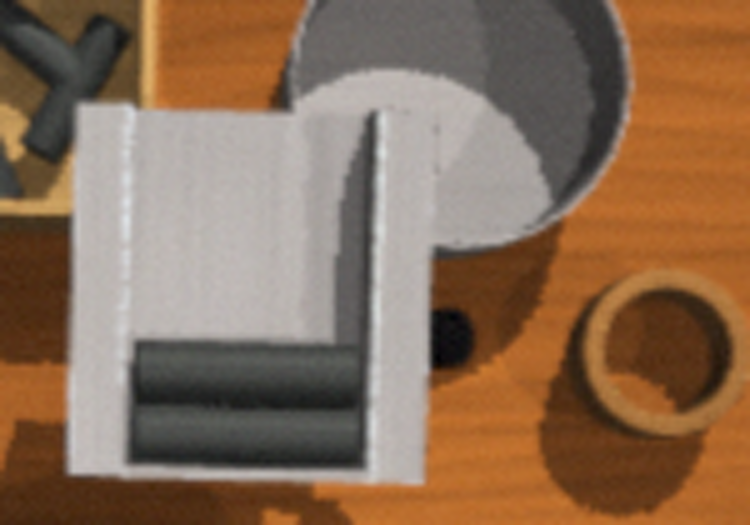

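Run:
```python
from h import *
from scipy.optimize import least_squares
for n in('top','scene'):
    C=np.load(n+'C.npy').reshape(-1,3)
    m=(C[:,2]>.155)&(C[:,2]<.2)&(abs(C[:,0]-.58)<.14)&(abs(C[:,1]+.125)<.13)
    (c,s,a)=cv2.minAreaRect(C[m][:,:2].astype(np.float32)); print(n,c,s,a,m.sum())
    bm=(C[:,2]>.068)&(C[:,2]<.082)&(C[:,0]>.6)&(C[:,1]<-.12)&(C[:,1]>-.42)
    q=C[bm]; r0=np.hypot(q[:,0]-.715,q[:,1]+.258); q=q[abs(r0-.1)<.015]
    f=least_squares(lambda t:np.hypot(q[:,0]-t[0],q[:,1]-t[1])-.1015,[.715,-.258],loss='soft_l1',f_scale=.002);print('basin',f.x)
    k=(C[:,2]>.085)&(C[:,2]<.15)&(abs(C[:,0]-.57)<.05)&(C[:,1]<-.2)&(C[:,1]>-.28); q=C[k]; print('knob',len(q),q.min(0),q.max(0),q.mean(0))
    f=C[(C[:,2]>.16)&(C[:,2]<.2)&(abs(C[:,0]-.58)<.1)&(C[:,1]<-.192)&(C[:,1]>-.25)]
    A=np.c_[f[:,0],np.ones(len(f))]; print('flangeR z=',np.linalg.lstsq(A,f[:,2],rcond=None)[0],np.percentile(f[:,1],[1,50,99]))
    t=C[(C[:,2]>.03)&(C[:,2]<.06)&(abs(C[:,0]-.56)<.08)&(abs(C[:,1]+.37)<.08)]; print('tape',t.min(0),t.max(0))
    t=C[(C[:,2]>.11)&(C[:,2]<.16)&(abs(C[:,0]-.6)<.08)&(abs(C[:,1]-.16)<.08)]; print('can',t.min(0),t.max(0))
```

```text
top (0.580997109413147, -0.12081607431173325) (0.19191116094589233, 0.20228350162506104) 87.50040435791016 3148
basin [ 0.71142659 -0.25548246]
knob 100 [ 0.54199665 -0.25067659  0.11440239] [ 0.57350202 -0.22383615  0.13967907] [ 0.55714606 -0.23617344  0.12908384]
flangeR z= [0.10464865 0.11889566] [-0.21796403 -0.20406572 -0.1922969 ]
tape [ 0.50682079 -0.43321808  0.03005643] [ 0.6377678  -0.30494557  0.05591958]
can [0.56450782 0.11076679 0.11035884] [0.66334351 0.20816697 0.14508055]
scene (0.581857442855835, -0.1196172907948494) (0.19225166738033295, 0.2103624939918518) 87.41560363769531 2421
basin [ 0.71594021 -0.25704196]
knob 139 [ 0.54322992 -0.25080696  0.09484708] [ 0.57897559 -0.21857235  0.13949194] [ 0.56554063 -0.2328696   0.12475544]
flangeR z= [0.09987414 0.12252808] [-0.21786365 -0.20395921 -0.1922317 ]
tape [ 0.50538113 -0.43035837  0.03002597] [ 0.63964014 -0.29001917  0.05885365]
can [0.56749296 0.11176166 0.11027643] [0.66820215 0.21135267 0.14530281]
```

The offcuts in the tray are dark steel (the front one at top-view pixel (370,184)). The stage axis is at about (0.561, −0.119) with yaw about −2.3°, and the knob is at about (0.557, −0.227). I'm moving above the knob's upper end, fingers closing along the tray direction.

jog_arm([
  {"claw":0.4,"linear":[0.03,0.03,0.03],"twist":0.12},
  {"claw":0.4,"linear":[0.349,0.375,0.04],"twist":1.206},
  {"claw":0.4,"linear":[0.349,0.375,0.04],"twist":1.206},
  {"claw":0.4,"linear":[0.349,0.375,0.04],"twist":1.206},
  {"claw":0.4,"linear":[0.349,0.375,0.04],"twist":1.206},
  {"claw":0.4,"linear":[0.349,0.375,0.04],"twist":1.206},
  {"claw":0.4,"linear":[0.349,0.375,0.04],"twist":1.206},
  {"claw":0.4,"linear":[0.349,0.375,0.04],"twist":1.206},
  {"claw":0.4,"linear":[0.349,0.375,0.04],"twist":1.206},
  {"claw":0.4,"linear":[0.349,0.375,0.04],"twist":1.206},
  {"claw":0.4,"linear":[0.349,0.375,0.04],"twist":1.206},
  {"claw":0.4,"linear":[0.349,0.375,0.04],"twist":1.206},
], newtons=70)

```text
time: 1.1
eef_pos: [0.5435, -0.2542, 0.2409]
tool_rot: [-180.0, -0.0, 87.7]
ft_force: [1.0, -1.2, -0.2]
gripper_width: 0.701
finger_force: 0.0
```

jog_arm([
  {"claw":0.4,"linear":[0,0,0],"twist":0},
  {"claw":0.4,"linear":[0,0,0],"twist":0},
  {"claw":0.4,"linear":[0,0,0],"twist":0},
])

```text
time: 1.35
eef_pos: [0.5423, -0.256, 0.2405]
tool_rot: [-179.9, 0.0, 87.7]
ft_force: [0.2, 0.3, -0.5]
gripper_width: 0.694
finger_force: 0.0
```

Run:
```python
from h import *
s=robot.get_state(); print(s['eef_pos'],s['tool_rot'],s['qpos'])
im,d,p=shot('wrist'); cv2.imwrite('pics/w1.png',im); print(p)
v=d[d>0]; print(v.min())
np.savez('w1.npz',d=d,**p)
```

```text
[ 0.54234946 -0.25599741  0.24049495] [-1.79934312e+02  1.10876879e-03  8.77208375e+01] [ 39.25470331  13.82005958 -21.98423391  86.91854266   5.22343777
  80.33448136  14.68438021]
{'fx': 309.70691628693146, 'fy': 309.70691628693146, 'cx': 328.97609543077994, 'cy': 199.52232517706528, 'eye': array([ 0.54599922, -0.18314859,  0.4122148 ]), 'rotation': array([ 1.63527384e+02,  1.01625651e-01, -2.30764033e+00])}
0.05000922
```

View pics/w1.png

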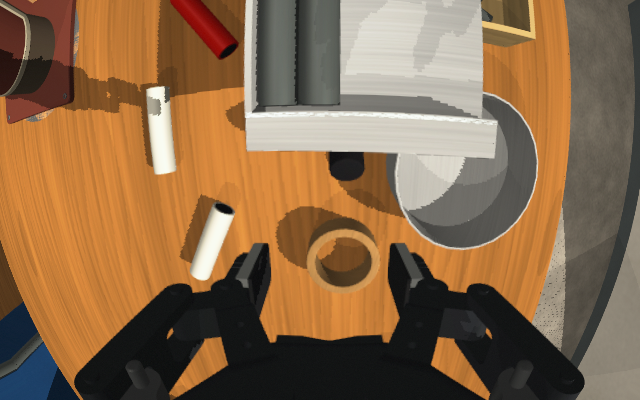

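```bash
cat >> h.py <<'E'
def wworld(p,d,u,v):
    dx,dy=u-p['cx'],v-p['cy']; r=np.hypot(dx,dy); t=r/p['fx']; z=d[v,u]
    return RM(p)@(np.array([dx/r*np.tan(t),dy/r*np.tan(t),1])*z)+np.array(p['eye'])
E
python3 - <<'E'
from h import *
z=np.load('w1.npz'); p={k:z[k] for k in z}; d=z['d']
for u,v in [(347,168),(333,160),(361,160),(347,160),(347,177),(250,120),(250,147),(345,116),(345,145),(490,125),(490,152)]: print((u,v),wworld(p,d,u,v).round(4))
pts=np.array([wworld(p,d,u,v) for v in range(150,185) for u in range(322,372)])
q=pts[(pts[:,2]>.085)&(pts[:,2]<.15)]; print(np.percentile(q,[0,2,50,98,100],axis=0).round(4))
top=q[q[:,2]>.13]; print(top[:,0].min(),top[:,0].max())
E
```

```text
(347, 168) [ 0.56   -0.2364  0.1316]
(333, 160) [ 0.5474 -0.2284  0.1325]
(361, 160) [ 0.573  -0.2293  0.132 ]
(347, 160) [ 0.5599 -0.228   0.1376]
(347, 177) [ 0.5602 -0.247   0.1223]
(250, 120) [ 0.483  -0.1867  0.1704]
(250, 147) [ 0.4811 -0.2084  0.1694]
(345, 116) [ 0.5574 -0.1877  0.1777]
(345, 145) [ 0.5567 -0.2098  0.1779]
(490, 125) [ 0.546  -0.1831  0.4122]
(490, 152) [ 0.6726 -0.2149  0.1885]
[[ 0.5424 -0.2512  0.1134]
 [ 0.5434 -0.2493  0.1188]
 [ 0.559  -0.2331  0.1306]
 [ 0.5749 -0.2219  0.1377]
 [ 0.5768 -0.2213  0.139 ]]
0.543504641390643 0.5749101320599425
```

The wrist view shows the knob at (347,165), with the centre of its end face at about (0.559, −0.236, 0.131). The flange edge is just inboard of it, at y≈−0.212 and z≈0.178. I'm descending over the knob's outer half, with the gripper body kept above the flange.

jog_arm([
  {"claw":0.4,"linear":[0.0166,0.016,0],"twist":0},
  {"claw":0.4,"linear":[0.0166,0.016,-0.03],"twist":0},
  {"claw":0.4,"linear":[0.0166,0.016,-0.06],"twist":0},
  {"claw":0.4,"linear":[0.0166,0.016,-0.085],"twist":0},
  {"claw":0.4,"linear":[0.0166,0.016,-0.105],"twist":0},
  {"claw":0.4,"linear":[0.0166,0.016,-0.115],"twist":0},
  {"claw":0.4,"linear":[0.0166,0.016,-0.122],"twist":0},
  {"claw":0.4,"linear":[0.0166,0.016,-0.1265],"twist":0},
  {"claw":0.4,"linear":[0.0166,0.016,-0.1265],"twist":0},
  {"claw":0.4,"linear":[0.0166,0.016,-0.1265],"twist":0},
])

```text
time: 2.23
eef_pos: [0.5598, -0.2403, 0.1156]
tool_rot: [179.9, 0.0, 87.7]
ft_force: [0.1, 0.1, -0.3]
gripper_width: 0.699
finger_force: 0.0
```

Run:
```python
from h import *
im,d,p=shot('wrist'); cv2.imwrite('pics/w2.png',im)
```

```text
(no output)
```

View pics/w2.png

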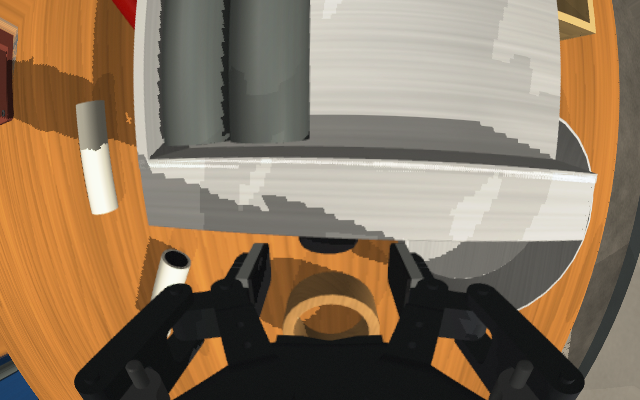

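The knob end is visible at (328,243), between the fingers at (258,270) and (402,270), and nothing is touching. Closing now.

jog_arm([
  {"claw":-0.5,"linear":[0,0,0],"twist":0},
  {"claw":-0.5,"linear":[0,0,0],"twist":0},
  {"claw":-0.5,"linear":[0,0,0],"twist":0},
  {"claw":-0.5,"linear":[0,0,0],"twist":0},
  {"claw":-0.5,"linear":[0,0,0],"twist":0},
], newtons=80)

```text
time: 2.7
eef_pos: [0.5593, -0.2398, 0.1147]
tool_rot: [180.0, 0.0, 87.7]
ft_force: [-0.0, -0.4, -0.2]
gripper_width: 0.25
finger_force: 0.0
```

Run:
```python
from h import *
s=robot.get_state(); print(s['eef_pos'],s['gripper_width'])
im,d,p=shot('wrist'); cv2.imwrite('pics/w3.png',cv2.resize(im[190:350,220:440],None,fx=3.4,fy=3.4))
print(p['eye'],p['rotation'])
for u,v in [(328,238),(328,243),(328,248),(328,251),(310,243),(345,243)]: print((u,v),im[v,u],wworld(p,d,u,v).round(4))
g=im.max(2)<45
P=[(u,v,*wworld(p,d,u,v).round(3)) for v in range(225,300,6) for u in range(276,390,8) if g[v,u] and d[v,u]>0]
for q in P[:60]: print(*q)
```

```text
[ 0.55932708 -0.23979893  0.11466342] 0.2495696791747022
[ 0.56279956 -0.16692553  0.28638448] [ 1.63525439e+02  2.98889072e-02 -2.31980818e+00]
(328, 238) [104 110 113] [ 0.5605 -0.2142  0.1781]
(328, 243) [21 19 18] [ 0.5593 -0.2381  0.1302]
(328, 248) [31 31 31] [ 0.559  -0.2439  0.1245]
(328, 251) [32 31 31] [ 0.5589 -0.2465  0.123 ]
(310, 243) [22 19 18] [ 0.5492 -0.2385  0.1285]
(345, 243) [33 32 33] [ 0.5687 -0.2382  0.1309]
308 243 0.548 -0.238 0.128
316 243 0.553 -0.238 0.13
324 243 0.557 -0.238 0.13
332 243 0.562 -0.238 0.131
340 243 0.566 -0.239 0.13
348 243 0.57 -0.239 0.129
308 249 0.547 -0.244 0.125
316 249 0.552 -0.245 0.124
324 249 0.557 -0.244 0.125
332 249 0.561 -0.244 0.125
340 249 0.566 -0.245 0.125
348 249 0.57 -0.244 0.126
284 255 0.539 -0.231 0.158
356 255 0.572 -0.229 0.163
372 255 0.58 -0.232 0.158
380 255 0.584 -0.234 0.156
276 261 0.536 -0.231 0.164
284 261 0.54 -0.231 0.163
300 261 0.548 -0.228 0.169
356 261 0.572 -0.229 0.17
372 261 0.579 -0.232 0.164
380 261 0.583 -0.233 0.163
276 267 0.537 -0.231 0.169
284 267 0.541 -0.231 0.169
300 267 0.549 -0.227 0.1
[... 242 characters left out ...]

284 279 0.544 -0.224 0.191
292 279 0.547 -0.226 0.187
300 279 0.549 -0.23 0.181
356 279 0.571 -0.231 0.182
364 279 0.573 -0.228 0.186
372 279 0.576 -0.227 0.188
380 279 0.579 -0.227 0.189
388 279 0.583 -0.228 0.187
276 285 0.541 -0.227 0.191
284 285 0.544 -0.227 0.191
292 285 0.547 -0.226 0.192
300 285 0.549 -0.233 0.182
356 285 0.571 -0.234 0.181
364 285 0.573 -0.228 0.191
372 285 0.576 -0.228 0.191
380 285 0.579 -0.228 0.191
388 285 0.582 -0.229 0.191
276 291 0.542 -0.226 0.196
284 291 0.545 -0.227 0.195
292 291 0.548 -0.226 0.196
300 291 0.548 -0.237 0.18
356 291 0.571 -0.237 0.181
364 291 0.572 -0.227 0.196
372 291 0.575 -0.228 0.195
380 291 0.578 -0.228 0.195
388 291 0.581 -0.228 0.196
```

View pics/w3.png

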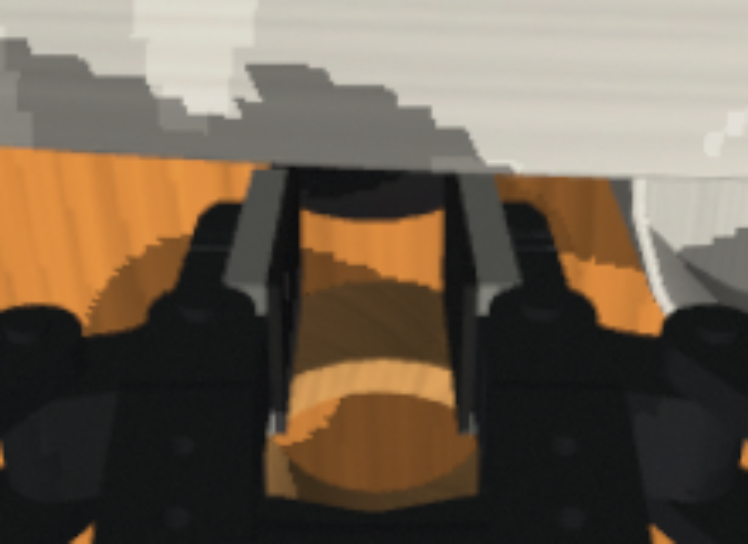

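Run:
```python
from h import *
im,d,p=shot('wrist')
for u,v in [(298,241),(300,241),(297,245),(293,255),(290,265),(304,245),(304,255),(356,242),(354,241),(363,262),(303,312),(301,316)]: print((u,v),im[v,u],wworld(p,d,u,v).round(4))
```

```text
(298, 241) [73 77 77] [ 0.5453 -0.2273  0.1503]
(300, 241) [73 78 77] [ 0.5464 -0.2271  0.1509]
(297, 245) [72 77 77] [ 0.5453 -0.2272  0.1552]
(293, 255) [73 77 77] [ 0.5445 -0.2275  0.165 ]
(290, 265) [73 78 77] [ 0.5441 -0.2277  0.1737]
(304, 245) [18 18 18] [ 0.5485 -0.2276  0.1544]
(304, 255) [17 18 18] [ 0.5493 -0.2278  0.1646]
(356, 242) [73 77 77] [ 0.5732 -0.2288  0.1506]
(354, 241) [52 55 55] [ 0.5723 -0.2287  0.1495]
(363, 262) [73 78 77] [ 0.5744 -0.2285  0.1718]
(303, 312) [52 52 53] [ 0.5485 -0.247   0.1807]
(301, 316) [63 64 65] [ 0.5475 -0.2491  0.1808]
```

Run:
```python
from h import *
z=np.load('w1.npz'); p={k:z[k] for k in z}; d=z['d']
for u,v in [(258,246),(262,244),(266,244),(268,246),(268,250),(266,260),(262,275),(258,290),(265,292),(250,260),(240,290),(396,246),(391,246),(394,275)]: print((u,v),(wworld(p,d,u,v)-[0.5424,-.256,.2405]).round(4))
```

```text
(258, 246) [-0.0323  0.0133  0.0425]
(262, 244) [-0.031   0.013   0.0394]
(266, 244) [-0.0292  0.0127  0.0389]
(268, 246) [-0.0289  0.0104  0.0363]
(268, 250) [-0.0294  0.0079  0.0356]
(266, 260) [-0.0293  0.0059  0.0424]
(262, 275) [-0.0297  0.0032  0.0521]
(258, 290) [-0.0295  0.0021  0.0629]
(265, 292) [-0.0297 -0.0064  0.0516]
(250, 260) [-0.0329  0.0131  0.0563]
(240, 290) [-0.0306  0.0139  0.0813]
(396, 246) [0.0322 0.0109 0.0425]
(391, 246) [0.0307 0.0088 0.0378]
(394, 275) [ 0.0307 -0.0014  0.0482]
```

Run:
```python
from h import *
z=np.load('w1.npz'); p={k:z[k] for k in z}; d=z['d']
for u,v in [(330,342),(330,350),(330,370),(330,390),(285,345),(380,345),(170,300),(100,370),(225,300),(210,380)]: print((u,v),d[v,u],(wworld(p,d,u,v)-[0.5424,-.256,.2405]).round(4))
```

```text
(330, 342) 0.08216348 [0.0013 0.0106 0.1045]
(330, 350) 0.07788689 [0.0013 0.0114 0.1087]
(330, 370) 0.07003073 [0.0013 0.0118 0.1167]
(330, 390) 0.06323667 [0.0013 0.0121 0.1237]
(285, 345) 0.07917682 [-0.0112  0.0121  0.1073]
(380, 345) 0.07901226 [0.0152 0.0111 0.1074]
(170, 300) 0.09503178 [-0.0548  0.0144  0.0907]
(100, 370) 0.058088556 [-0.0603  0.0151  0.1291]
(225, 300) 0.097264595 [-0.0342  0.0141  0.0882]
(210, 380) 0.06408504 [-0.0285  0.0129  0.123 ]
```

Depth readings show the fingertips about 35 mm above the reported TCP when part open, so the fingers closed above the knob. The palm is higher too, which leaves room. I'm reopening, going 28 mm lower and closing again.

jog_arm([
  {"claw":0.4,"linear":[0,0,0],"twist":0},
  {"claw":0.4,"linear":[0,0,0],"twist":0},
  {"claw":0.4,"linear":[0,0,0],"twist":0},
  {"claw":0.4,"linear":[0,0.004,-0.01],"twist":0},
  {"claw":0.4,"linear":[0,0.004,-0.02],"twist":0},
  {"claw":0.4,"linear":[0,0.004,-0.028],"twist":0},
  {"claw":0.4,"linear":[0,0.004,-0.028],"twist":0},
  {"claw":-0.5,"linear":[0,0.004,-0.028],"twist":0},
  {"claw":-0.5,"linear":[0,0.004,-0.028],"twist":0},
  {"claw":-0.5,"linear":[0,0.004,-0.028],"twist":0},
  {"claw":-0.5,"linear":[0,0.004,-0.028],"twist":0},
  {"claw":-0.5,"linear":[0,0.004,-0.028],"twist":0},
], newtons=80)

```text
time: 3.8
eef_pos: [0.5597, -0.2359, 0.0871]
tool_rot: [180.0, 0.0, 87.7]
ft_force: [0.1, 0.9, 2.2]
gripper_width: 0.361
finger_force: 79.1
```

jog_arm([
  {"claw":-0.5,"linear":[0,-0.0025,0.003],"twist":0},
  {"claw":-0.5,"linear":[0,-0.005,0.006],"twist":0},
  {"claw":-0.5,"linear":[0,-0.0075,0.009],"twist":0},
  {"claw":-0.5,"linear":[0,-0.0096,0.0115],"twist":0},
  {"claw":-0.5,"linear":[0,-0.0096,0.0115],"twist":0},
  {"claw":-0.5,"linear":[0,-0.0096,0.0115],"twist":0},
], newtons=100)

```text
time: 4.3
eef_pos: [0.5589, -0.2441, 0.0973]
tool_rot: [-179.9, -0.1, 87.7]
ft_force: [1.8, 5.6, -9.3]
gripper_width: 0.357
finger_force: 99.7
```

Run:
```python
from h import *
s=robot.get_state(); print(s['eef_pos'],s['ft_force'],s['ft_torque'],s['gripper_width'])
im,d,p=shot('wrist'); 
pts=np.array([wworld(p,d,u,v) for v in range(200,300) for u in range(312,345) if d[v,u]>0])
q=pts[(pts[:,2]>.10)&(pts[:,2]<.17)&(pts[:,1]<-.2)&(pts[:,1]>-.28)]; print(len(q),np.percentile(q,[2,50,98],axis=0).round(4))
```

```text
[ 0.558889   -0.24410841  0.09727881] [ 1.80130246  5.55870693 -9.3373187 ] [ 1.16377653 -0.58334002 -0.15022103] 0.3567173604610012
1163 [[ 0.5515 -0.2571  0.131 ]
 [ 0.559  -0.2383  0.1442]
 [ 0.5664 -0.2312  0.1481]]
```

The plunger is pulled about 13 mm at about 11 N, so the pin is clear. I'm working out the arc waypoints now.

Run:
```python
import numpy as np
A=np.array([.5625,-.118]); c=np.array([.5592,-.2455])
v=c-A+np.array([0,-.0013])
for t in range(4,45,4):
    a=np.radians(-t); r=np.array([[np.cos(a),-np.sin(a)],[np.sin(a),np.cos(a)]])@v+A-c; print(t,r.round(4),round(a,4))
```

```text
4 [-0.009  -0.0008] -0.0698
8 [-0.0179  0.0004] -0.1396
12 [-0.0267  0.0022] -0.2094
16 [-0.0354  0.0046] -0.2793
20 [-0.0439  0.0076] -0.3491
24 [-0.0521  0.0112] -0.4189
28 [-0.0601  0.0153] -0.4887
32 [-0.0678  0.02  ] -0.5585
36 [-0.0751  0.0252] -0.6283
40 [-0.082  0.031] -0.6981
44 [-0.0885  0.0371] -0.7679
```

jog_arm([
  {"claw":-0.5,"linear":[0,-0.0013,0.0015],"twist":0},
  {"claw":-0.5,"linear":[-0.009,-0.0008,0.0015],"twist":-0.0698},
  {"claw":-0.5,"linear":[-0.0179,0.0004,0.0015],"twist":-0.1396},
  {"claw":-0.5,"linear":[-0.0267,0.0022,0.0015],"twist":-0.2094},
  {"claw":-0.5,"linear":[-0.0354,0.0046,0.0015],"twist":-0.2793},
  {"claw":-0.5,"linear":[-0.0439,0.0076,0.0015],"twist":-0.3491},
  {"claw":-0.5,"linear":[-0.0521,0.0112,0.0015],"twist":-0.4189},
  {"claw":-0.5,"linear":[-0.0601,0.0153,0.0015],"twist":-0.4887},
  {"claw":-0.5,"linear":[-0.0678,0.02,0.0015],"twist":-0.5585},
  {"claw":-0.5,"linear":[-0.0751,0.0252,0.0015],"twist":-0.6283},
  {"claw":-0.5,"linear":[-0.082,0.031,0.0015],"twist":-0.6981},
  {"claw":-0.5,"linear":[-0.082,0.031,0.0015],"twist":-0.6981},
])

```text
time: 5.35
eef_pos: [0.478, -0.2124, 0.0999]
tool_rot: [180.0, -0.1, 47.5]
ft_force: [8.5, 4.9, -7.3]
gripper_width: 0.353
finger_force: 100.2
```

Run:
```python
from h import *
s=robot.get_state(); print(s['eef_pos'],s['tool_rot'],s['ft_force'],s['gripper_width'])
im,d,p=shot('top'); cv2.imwrite('pics/t4.png',cv2.resize(im[90:220,310:480],None,fx=4,fy=4,interpolation=cv2.INTER_CUBIC))
C=cloud(p,d).reshape(-1,3); np.save('t4C.npy',C)
```

```text
[ 0.47796762 -0.21243741  0.09989691] [ 1.79952842e+02 -1.34398712e-01  4.75298143e+01] [ 8.47043413  4.88457623 -7.30989205] 0.3533770538663776
```

View pics/t4.png

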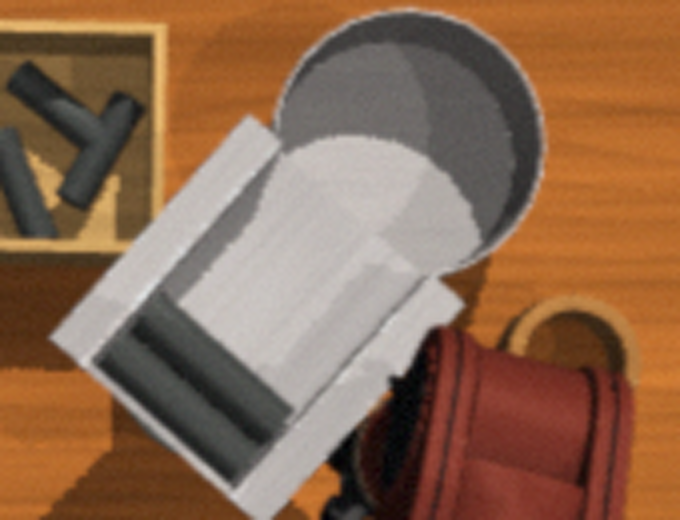

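The tray now faces the basin, with both offcuts still at its rear (crop (200,390)). I'm checking the exact angle.

Run:
```python
from h import *
def ang(C,ax,ay,g):
    # left flange outer edge: max of left coordinate per forward bin
    f=np.array([np.cos(g),np.sin(g)]); l=np.array([-f[1],f[0]])
    m=(C[:,2]>.16)&(C[:,2]<.2); P=C[m]; q=P[:,:2]-[ax,ay]; a=q@f; b=q@l
    k=(abs(b-.08)<.025)&(a>-.06)&(a<.1); a,b=a[k],b[k]
    bins=np.linspace(-.06,.1,17); x=[];y=[]
    for i in range(16):
        s=b[(a>=bins[i])&(a<bins[i+1])]
        if len(s)>3: x.append((bins[i]+bins[i+1])/2); y.append(np.sort(s)[-2])
    c=np.polyfit(x,y,1); return np.degrees(g+np.arctan(c[0])),c[1]
print(ang(np.load('topC.npy').reshape(-1,3),.5625,-.118,np.radians(-2.3)))
print(ang(np.load('t4C.npy'),.5625,-.118,np.radians(-42.3)))
```

```text
(np.float64(-2.519627387905282), np.float64(0.09281664294567885))
(np.float64(-43.004488475284795), np.float64(0.0941267277943779))
```

jog_arm([
  {"claw":-0.5,"linear":[0.0017,0.0019,-0.003],"twist":0},
  {"claw":-0.5,"linear":[0.0035,0.0038,-0.006],"twist":0},
  {"claw":-0.5,"linear":[0.0052,0.0057,-0.009],"twist":0},
  {"claw":-0.5,"linear":[0.0065,0.0071,-0.0115],"twist":0},
  {"claw":-0.5,"linear":[0.0065,0.0071,-0.0115],"twist":0},
  {"claw":-0.5,"linear":[0.0065,0.0071,-0.0115],"twist":0},
])

```text
time: 5.9
eef_pos: [0.4852, -0.2063, 0.0886]
tool_rot: [179.9, -0.1, 47.8]
ft_force: [3.8, 5.1, -2.5]
gripper_width: 0.353
finger_force: 100.7
```

jog_arm([
  {"claw":0.4,"linear":[0,0,0],"twist":0},
  {"claw":0.4,"linear":[0,0,0],"twist":0},
  {"claw":0.4,"linear":[0,0,0],"twist":0},
  {"claw":0.4,"linear":[0,0,0],"twist":0},
  {"claw":0.4,"linear":[-0.0067,-0.0074,0.01],"twist":0},
  {"claw":0.4,"linear":[-0.0067,-0.0074,0.04],"twist":0},
  {"claw":0.4,"linear":[-0.0067,-0.0074,0.08],"twist":0},
  {"claw":0.4,"linear":[-0.0067,-0.0074,0.12],"twist":0},
  {"claw":0.4,"linear":[-0.0067,-0.0074,0.14],"twist":0},
  {"claw":0.4,"linear":[-0.0067,-0.0074,0.14],"twist":0},
])

```text
time: 6.73
eef_pos: [0.4789, -0.2164, 0.2346]
tool_rot: [179.5, -0.1, 47.7]
ft_force: [0.6, 0.9, -0.7]
gripper_width: 0.703
finger_force: 0.0
```

Run:
```python
from h import *
s=robot.get_state(); print(s['eef_pos'],s['tool_rot'],s['ft_force'],s['gripper_width'])
im,d,p=shot('wrist'); cv2.imwrite('pics/w5.png',im)
im,d2,p2=shot('top'); C=cloud(p2,d2).reshape(-1,3)
W=np.array([wworld(p,d,u,v) for v in range(100,260) for u in range(200,460) if d[v,u]>0])
A=np.array([.5625,-.118]); o=np.array([np.cos(np.radians(-132.5)),np.sin(np.radians(-132.5))]); t=np.array([-o[1],o[0]])
for P in (W,C):
    q=P[:,:2]-A; a=q@o; b=q@t; k=(a>.1)&(a<.16)&(abs(b)<.03)&(P[:,2]>.08)&(P[:,2]<.16)
    print(k.sum(),a[k].min(),a[k].max(),np.percentile(b[k],[1,50,99]).round(4),np.percentile(P[k,2],[0,2,50,98,100]).round(4))
```

```text
[ 0.47891226 -0.21640977  0.23461506] [ 1.79504093e+02 -1.33098815e-01  4.76685306e+01] [ 0.56081257  0.88108937 -0.69400826] 0.7032898008724681
876 0.10316941809025656 0.13191836059160958 [-0.0139  0.0018  0.0184] [0.1144 0.119  0.1308 0.1379 0.1389]
125 0.10179106408725339 0.13400110298647339 [-0.0145  0.0003  0.0174] [0.1107 0.1151 0.1287 0.1382 0.1398]
```

View pics/w5.png

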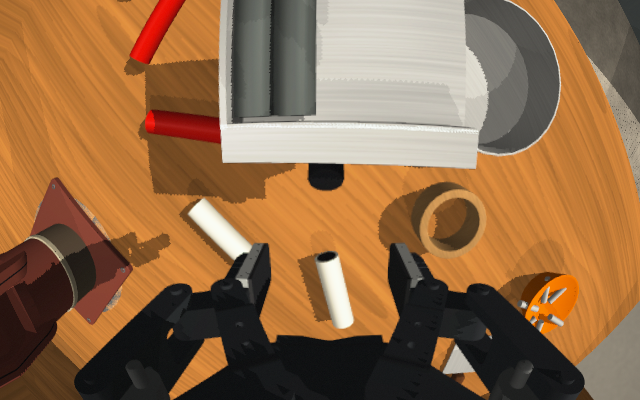

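The wrist view shows the knob at (325,177), and its height profile is identical to the starting one, so the plunger is fully home. The pipes are still in the tray. I'm now moving over the right flange near the mouth with the fingers shut.

jog_arm([
  {"claw":-1,"linear":[0.03,-0.008,0],"twist":0},
  {"claw":-1,"linear":[0.065,-0.018,0],"twist":0},
  {"claw":-1,"linear":[0.098,-0.027,0],"twist":0},
  {"claw":-1,"linear":[0.098,-0.027,-0.01],"twist":0},
  {"claw":-1,"linear":[0.098,-0.027,-0.02],"twist":0},
  {"claw":-1,"linear":[0.098,-0.027,-0.03],"twist":0},
  {"claw":-1,"linear":[0.098,-0.027,-0.03],"twist":0},
], newtons=60)

```text
time: 7.42
eef_pos: [0.5726, -0.2414, 0.1948]
tool_rot: [-179.7, 0.1, 47.7]
ft_force: [-0.8, -0.4, -1.0]
gripper_width: 0.003
finger_force: 0.0
```

Run:
```python
from h import *
s=robot.get_state(); print(s['eef_pos'],s['tool_rot'],s['ft_force'],s['gripper_width'])
im,d,p=shot('wrist'); cv2.imwrite('pics/w6.png',im); np.savez('w6.npz',d=d,**p)
A=np.array([.5625,-.118]); f=np.array([np.cos(np.radians(-42.5)),np.sin(np.radians(-42.5))]); r=np.array([f[1],-f[0]])
W=np.array([(u,v,*wworld(p,d,u,v)) for v in range(180,300,3) for u in range(250,410,3) if 0<d[v,u]<.3])
q=W[:,2:4]-A; a=q@f; b=q@r
k=(a>.05)&(a<.14)&(b>.05)&(b<.12)
for i in np.where(k)[0][::12]: print(W[i,:2].astype(int),a[i].round(3),b[i].round(3),W[i,4].round(4))
```

```text
[ 0.5726153  -0.24140825  0.19478448] [-1.79737383e+02  1.23289020e-01  4.76965355e+01] [-0.75365631 -0.40050742 -0.97584954] 0.0032746479353485654
[277 180] 0.052 0.061 0.1487
[313 180] 0.079 0.061 0.1503
[349 180] 0.104 0.06 0.153
[283 183] 0.057 0.064 0.1474
[319 183] 0.083 0.062 0.1516
[355 183] 0.109 0.062 0.1528
[292 186] 0.064 0.064 0.1544
[328 186] 0.09 0.064 0.155
[364 186] 0.115 0.064 0.1549
[298 189] 0.069 0.064 0.1628
[334 189] 0.094 0.064 0.1609
[370 189] 0.119 0.064 0.1613
[301 192] 0.072 0.065 0.168
[337 192] 0.096 0.065 0.1674
[373 192] 0.12 0.064 0.1679
[301 195] 0.073 0.064 0.1773
[340 195] 0.097 0.064 0.1772
[265 198] 0.051 0.064 0.184
[301 198] 0.073 0.064 0.1833
[337 198] 0.095 0.064 0.183
[373 198] 0.118 0.064 0.1829
[298 201] 0.072 0.066 0.1857
[337 201] 0.095 0.065 0.1884
[373 201] 0.117 0.064 0.1903
[298 204] 0.072 0.068 0.1856
[334 204] 0.094 0.067 0.1878
[370 204] 0.115 0.066 0.1904
[295 207] 0.07 0.07 0.1852
[331 207] 0.092 0.068 0.1884
[367 207] 0.113 0.068 0.1904
[292 210] 0.068 0.072 0.185
[328 210] 0.09 0.07 0.1886
[364 210] 0.112 0.069 0.1914
[289 213
[... 1465 characters left out ...]
0.069 0.2701
[295 282] 0.079 0.071 0.269
[337 282] 0.094 0.072 0.2679
[397 282] 0.116 0.072 0.269
[271 285] 0.07 0.072 0.2711
[322 285] 0.089 0.071 0.2718
[358 285] 0.102 0.071 0.2711
[253 288] 0.065 0.07 0.277
[295 288] 0.079 0.072 0.2728
[331 288] 0.092 0.079 0.2604
[367 288] 0.105 0.071 0.2735
[250 291] 0.063 0.071 0.2762
[286 291] 0.075 0.076 0.2682
[322 291] 0.089 0.073 0.2727
[358 291] 0.101 0.071 0.2755
[394 291] 0.114 0.071 0.2758
[268 294] 0.07 0.072 0.2771
[304 294] 0.083 0.071 0.2778
[343 294] 0.096 0.071 0.2768
[379 294] 0.11 0.076 0.2699
[253 297] 0.065 0.071 0.2801
[289 297] 0.078 0.071 0.2791
[325 297] 0.09 0.078 0.2683
[361 297] 0.102 0.071 0.2784
[397 297] 0.114 0.071 0.2798
```

View pics/w6.png

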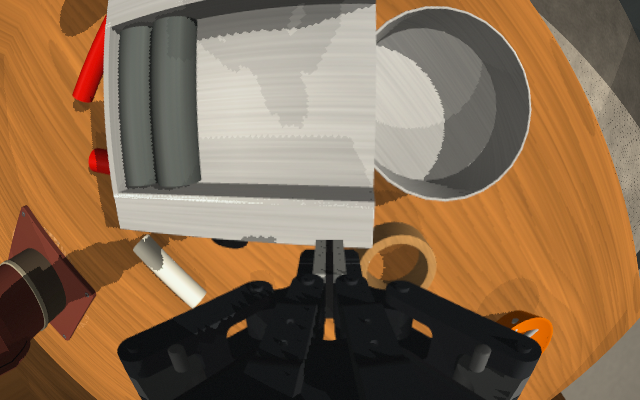

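The shut fingers are above the right flange near the mouth: tip at about (330,240), 92 mm ahead of the axis and 72–94 mm to the right of centre. The flange is at z=0.188. Pressing down along the arc.

jog_arm([
  {"claw":-1,"linear":[0,0,-0.015],"twist":0},
  {"claw":-1,"linear":[0,0,-0.028],"twist":0},
  {"claw":-1,"linear":[0.001,-0.001,-0.035],"twist":0},
  {"claw":-1,"linear":[0.002,-0.002,-0.041],"twist":0},
  {"claw":-1,"linear":[0.004,-0.004,-0.047],"twist":0},
  {"claw":-1,"linear":[0.006,-0.006,-0.053],"twist":0},
  {"claw":-1,"linear":[0.008,-0.007,-0.059],"twist":0},
  {"claw":-1,"linear":[0.008,-0.007,-0.062],"twist":0},
  {"claw":-1,"linear":[0.008,-0.007,-0.062],"twist":0},
  {"claw":-1,"linear":[0.008,-0.007,-0.062],"twist":0},
])

```text
time: 8.3
eef_pos: [0.5838, -0.2511, 0.1375]
tool_rot: [179.8, 0.0, 47.6]
ft_force: [0.1, -4.2, 5.2]
gripper_width: 0.002
finger_force: 3.0
```

Run:
```python
from h import *
s=robot.get_state(); print(s['eef_pos'],s['ft_force'])
im,d,p=shot('wrist'); cv2.imwrite('pics/w7.png',im); np.savez('w7.npz',d=d,im=im,**p)
for u,v in [(150,215),(250,225),(350,225),(250,110),(360,110)]: print((u,v),im[v,u],wworld(p,d,u,v).round(4))
```

```text
[ 0.58376741 -0.25112777  0.13753597] [ 0.05489908 -4.24734945  5.19236672]
(150, 215) [101 108 104] [ 0.5383 -0.1715  0.1834]
(250, 225) [ 94  98 100] [ 0.5677 -0.2107  0.1704]
(350, 225) [211 221 223] [ 0.6023 -0.2464  0.1619]
(250, 110) [196 208 211] [ 0.6015 -0.1665  0.1386]
(360, 110) [207 218 221] [ 0.656  -0.2173  0.0034]
```

The tray is tipped about 0.27 rad with 5 N on the flange. I'm holding a moment, then going somewhat deeper.

jog_arm([
  {"claw":-1,"linear":[0,0,0],"twist":0},
  {"claw":-1,"linear":[0,0,0],"twist":0},
  {"claw":-1,"linear":[0,0,0],"twist":0},
  {"claw":-1,"linear":[0,0,0],"twist":0},
  {"claw":-1,"linear":[0,0,0],"twist":0},
  {"claw":-1,"linear":[0,0,0],"twist":0},
  {"claw":-1,"linear":[0.001,-0.001,-0.004],"twist":0},
  {"claw":-1,"linear":[0.002,-0.002,-0.008],"twist":0},
  {"claw":-1,"linear":[0.002,-0.002,-0.01],"twist":0},
  {"claw":-1,"linear":[0.002,-0.002,-0.01],"twist":0},
  {"claw":-1,"linear":[0.002,-0.002,-0.01],"twist":0},
  {"claw":-1,"linear":[0.002,-0.002,-0.01],"twist":0},
])

```text
time: 9.35
eef_pos: [0.5851, -0.2512, 0.126]
tool_rot: [180.0, 0.0, 47.7]
ft_force: [1.8, -5.2, 4.6]
gripper_width: 0.003
finger_force: 2.6
```

Run:
```python
from h import *
im,d,p=shot('wrist'); t,dt,pt=shot('top')
a=im[0:290,60:560]; b=cv2.resize(t[90:210,310:480],(500,353),interpolation=cv2.INTER_CUBIC)
print(robot.get_state()['ft_force'])
cv2.imwrite('pics/m8.png',cv2.resize(np.vstack([a,b]),None,fx=.93,fy=.93))
```

```text
[ 2.08595966 -5.85543521  4.62383153]
```

View pics/m8.png

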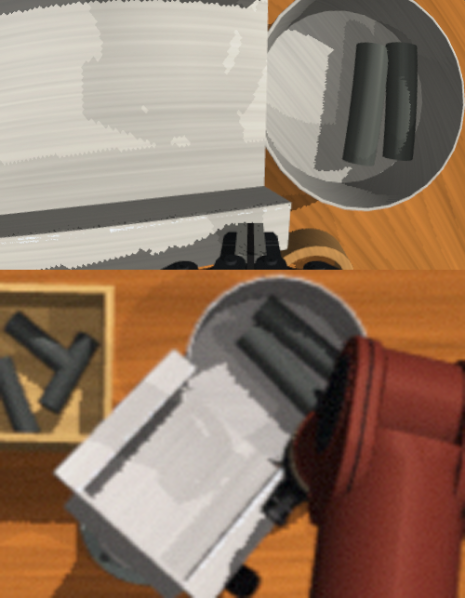

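Both offcuts lie side by side in the basin and the tray is empty. I'm raising the arm gently so the tray swings back, then clearing off.

jog_arm([
  {"claw":-1,"linear":[-0.002,0.002,0.01],"twist":0},
  {"claw":-1,"linear":[-0.004,0.004,0.02],"twist":0},
  {"claw":-1,"linear":[-0.007,0.007,0.03],"twist":0},
  {"claw":-1,"linear":[-0.009,0.009,0.04],"twist":0},
  {"claw":-1,"linear":[-0.01,0.009,0.052],"twist":0},
  {"claw":-1,"linear":[-0.01,0.009,0.07],"twist":0},
  {"claw":-1,"linear":[-0.03,-0.01,0.1],"twist":0},
  {"claw":-1,"linear":[-0.06,-0.04,0.14],"twist":0},
  {"claw":-1,"linear":[-0.09,-0.07,0.16],"twist":0},
  {"claw":-1,"linear":[-0.12,-0.1,0.16],"twist":0},
  {"claw":-1,"linear":[-0.15,-0.13,0.16],"twist":0},
  {"claw":-1,"linear":[-0.15,-0.13,0.16],"twist":0},
])

```text
time: 10.45
eef_pos: [0.4309, -0.3851, 0.2881]
tool_rot: [179.9, 0.1, 47.4]
ft_force: [0.3, -0.6, -0.0]
gripper_width: -0.001
finger_force: 0.0
```

jog_arm([
  {"claw":-1,"linear":[0,0,0],"twist":0},
  {"claw":-1,"linear":[0,0,0],"twist":0},
  {"claw":-1,"linear":[0,0,0],"twist":0},
  {"claw":-1,"linear":[0,0,0],"twist":0},
  {"claw":-1,"linear":[0,0,0],"twist":0},
  {"claw":-1,"linear":[0,0,0],"twist":0},
])

```text
time: 10.95
eef_pos: [0.4359, -0.3798, 0.2859]
tool_rot: [-180.0, -0.0, 47.8]
ft_force: [-0.3, 0.8, -0.7]
gripper_width: 0.003
finger_force: 0.0
```

Run:
```python
from h import *
s=robot.get_state(); print(s['time'],s['eef_pos'],s['ft_force'])
t,d,p=shot('top'); C=cloud(p,d).reshape(-1,3)
A=np.array([.5625,-.118]); fw=np.array([np.cos(np.radians(-42.5)),np.sin(np.radians(-42.5))]); r=np.array([fw[1],-fw[0]])
q=C[:,:2]-A; a=q@fw; b=q@r
k=(a>-.06)&(a<.115)&(abs(abs(b)-.08)<.012)&(C[:,2]>.14)&(C[:,2]<.21); print('flange slope deg',np.degrees(np.arctan(np.polyfit(a[k],C[k,2],1)[0])))
k=(a>.1)&(a<.15)&0; o=(b>.1)&(b<.15)&(abs(a)<.03)&(C[:,2]>.08)&(C[:,2]<.16); print('knob z',np.percentile(C[o,2],[2,50,98]).round(4))
B=np.array([.7135,-.2565]); g=t.max(2).ravel()<75; k=g&(np.hypot(*(C[:,:2]-B).T)<.085)&(C[:,2]>.015)&(C[:,2]<.07); print('pipes',k.sum(),C[k].mean(0),C[k].max(0))
```

```text
10.95 [ 0.43589907 -0.37975339  0.28594873] [-0.33597957  0.76231426 -0.69903301]
flange slope deg 5.942729664888479
knob z [0.1166 0.1291 0.1384]
pipes 687 [ 0.7385793  -0.28363467  0.03164831] [ 0.79683797 -0.22274824  0.04244023]
```

```bash
python3 -c "
from bench import robot
print(robot.hand_in())"
```

```text
the job is handed in; nothing more can be done
None
```

I locked the stage at the basin hole with the plunger home, rolled both offcuts into the basin, let the tray swing back to rest, kept clear of the oil can and tape roll, and handed the job in at about 11 s; the hand-in gave no verdict.

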